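# Draw the tall cover from the leaning stack and fit it on the open pump module

### The arm

A 6-joint arm with a two-finger parallel gripper is mounted at the origin on the work surface. World frame = base frame: x ahead of the robot, y to its left, z up, the work surface at z = 0. Lengths are in m, angles in rad, forces in N, time in s.
With the tool pointing down it reaches from about 0.15 to 0.775 m from the base axis. Payload 6.1 kg.
Tool frame: the origin (TCP) lies on the centre line of the jaws, within the pads' length; the fingertips stand 25 mm ahead of it and the grasp point (between the pads) lies 6 mm ahead of it; z points along the fingers, y is the direction in which the jaws open and shut (so a half turn about z gives the same grasp; the last joint's range is limited). The gripper opens to 85 mm and grips with 20 to 120 N. Pads are 22 mm wide; open, the fingers measure 114 mm over their backs; the gripper's body (76 mm by 85 mm) begins 54 mm behind the grasp point. The pads swing forward as they close: fully open they stand 13 mm farther back than shut.
Start: joints at [1.309, 0.126, -0.04, 1.405, 0, 1.571], TCP at [0.136, 0.507, 0.256] pointing down, gripper open.
Joint ranges: [-2.72, 2.72], [-0.95, 1.95], [-1.27, 1.35], [-1.78, 2.02], [-1.46, 1.47], [-3.14, 3.14]. Speed limits (rad/s): [2.39, 2.39, 3.01, 3.14, 3.14, 3.14].

### API

Orientations are given as [roll, pitch, yaw] about the fixed x, y, z axes, in that order (R = Rz(yaw) Ry(pitch) Rx(roll)).
In Python, from rig import bot gives the robot as it stands. The module is installed in compiled form; this text tells all that it offers.
- The arm moves only by the tool servo_tool, never from a script. Its argument "rows" is a list of rows, each an object with "grip": the opening in per cent of the stroke, from 0 (shut) to 100 (fully open); "linear": the shift along the world's x, y, z in mm, a list of three; "dr": the turn, a rotation vector about the world's x, y, z in degrees, a list of three. In form: [{"grip": grip, "linear": [x, y, z], "dr": [ax, ay, az]}, ...]. A call has 1 to 5 rows; each row shifts and turns the pose as measured when the row begins; what a row does not reach is not made up. A row lasts 1/8 s, in which the tool goes at most 62.5 mm and 10.7 degrees, less where a joint would pass 70% of its speed; a pose out of reach is approached as far as the arm can. A call is refused whole if a number of a shift passes 62.5 or a number of a turn 10.7, either way. A call with a gripper value outside its range is refused whole. The fingers move at their own pace and stop on an object; "grip_force" is the grip in N (left out, the last holds). Time passes only in rows, so rows that do not move let the fingers close. It gives the time, the measured TCP pose, the force and the opening at its end, in the units of the state.
- bot.read_state(): the state, without advancing time (a new reading comes with each control period).
- bot.get_image(name): name is "scene" or "top" or "wrist"; returns (picture, depth): 420x560x3 uint8, blue, green, red; 420x560 float32, m along the optical axis (not along the pixel's ray), 0 where there is no reading.
- bot.camera_params(name): a dict with "mtx" (3x3 intrinsics, pixels), "rvec" (rotation vector, rad) and "tvec" (3), from world to camera coordinates, as OpenCV has them. Camera axes: x right, y down, z forward; pixel columns grow to the right and rows downward; lengths in m; the calibration is good to about 2 mm. The wrist camera is an equidistant fisheye: a pixel r from the principal point sees the ray r / f radians off the axis. A picture is of the moment at which its call begins: read the wrist's pose just before it. camera_params takes no time and is no camera call; for the wrist camera it gives the pose at the moment of the call.
- bot.job_done(): hands the job in, once; it reports no verdict.
The state is a dict: "time": time; "joints": joint angles; "joint_velocities": joint speeds; "tau": joint torques, N m; "tool_pos": TCP position; "ee_rot": TCP orientation; "ft_force": force on the tool from outside, world axes, zero at the start; "moment": the same for the moment, N m; "width": opening from 0.0 (shut) to 1.0 (fully open).
Only numpy, scipy, OpenCV 4.12 (cv2) and the standard library are available. Lean on these libraries where they do the work, as an engineer would, in place of code of your own. Each camera call takes 0.05 s, during which the arm holds its last target.

### The job

The pump module stands open. Draw its cover, the tall panel between the shorter ones, up and out of the stack that leans against the small white instrument, leaving the other panels leaning where they are, and fit it on the module: foot down in the channel behind the lip, back flat against the slanted frame, and slid along in the channel and held for a moment with its side edge pressed lightly but surely against the upright end stop. Set it down gently, keeping hold until its foot rests in the channel and without forcing it, then let go and leave everything else on the bench where it is.

Things in the scene. Friction and masses are not known exactly. Their poses are not given: they have to be found in the camera images.
- cover: The cover: a plain grey board 8 mm thick (x), 150 wide (y), 152 tall (z), 0.17 to 0.29 kg. Origin: centre of its foot face; z runs up along the board, x is square to its faces; front and back are alike. It starts leaning about 0.24 rad, top towards the instrument, second or third of the four touching boards; only its top 40 mm or so stands clear above them.
- panel_a: A shorter board of the stack, same grey material, 8 mm thick (x), 170 mm wide (y), 110 mm tall (z), about 0.18 kg; origin at the centre of its foot face, z up along the board. It leans like the cover (loosely, not fixed) and must stay leaning; it may settle back into the gap the cover leaves.
- panel_b: A shorter board of the stack, same grey material, 8 mm thick (x), 160 mm wide (y), 106 mm tall (z), about 0.18 kg; origin at the centre of its foot face, z up along the board. It leans like the cover (loosely, not fixed) and must stay leaning; it may settle back into the gap the cover leaves.
- panel_c: A shorter board of the stack, same grey material, 8 mm thick (x), 165 mm wide (y), 110 mm tall (z), about 0.18 kg; origin at the centre of its foot face, z up along the board. It leans like the cover (loosely, not fixed) and must stay leaning; it may settle back into the gap the cover leaves.
- instrument: Low white instrument, fixed: 120 (x) by 210 (y) by 95 mm tall, origin at the centre of its underside. The stack stands on the bench at its +x face and leans on that face's top edge.
- module: Open white pump module, fixed, 240 mm wide (y), 135 tall; origin at the centre of its underside. The bay looks to its +x: a frame leaning back 0.20 rad (top towards -x), 105 mm tall along the slant, with a channel for the cover's foot along its bottom. Fitted, the cover stands 47 mm higher than the frame along the slant.
- channel (a point): Inner bottom corner of the channel, where floor meets frame, midway along it, 30 mm above the bench; module's axes (x out of the bay, y along the channel). The floor is square to the frame (slopes down to it), 240 mm long; the lip is 12 mm tall, 18 to 24 mm out from the frame. Fitted, the cover's foot centre lies at y = +10 mm, 4 mm out from the frame.
- end_stop: End stop, part of the module: an upright bar; origin at the middle of its inner face's foot, on the channel floor (85 mm along +y from the channel point, 8.5 mm out from the frame); y along the channel, z up along the slant. It is 100 mm tall along the slant and stands 17 mm out from the frame; the cover's +y side edge comes to rest on it. The channel's other end is open.
- bottle: Amber bottle, 54 mm diameter, 120 mm tall, beside the instrument; bystander, origin at its underside.
- jar: Glass jar, 50 mm diameter, 60 mm tall, in front of the stack; bystander, origin at its underside.
- vials: Grey vial rack, 60 by 120 by 47 mm, in front of the module; bystander, origin at its underside.
- screwdriver: Screwdriver lying on the bench between the two instruments; bystander.
- beaker: Beaker, 60 mm diameter, 75 mm tall, beside the module; bystander, origin at its underside.
- wrench: Wrench lying at the far side of the bench; bystander.
Mind the look-alikes: they are no part of the job. Leave any pink or yellow look-alike of the cover alone.

How it is judged:
By the outcome, as a careful person would: the job done as asked, in the order asked, and still so for the second after the job is handed in, with the robot touching nothing.
It also fails if it takes over 48 s, if anything falls off the work surface, if the arm or the gripper's body presses on something with over 40 N, if the wrist force passes 120 N, or if a joint passes its speed limit or range.

## Working session

There is one attempt and no reset: what is moved stays moved. The work goes in short steps, Python scripts to look and compute and a tool call to move; the robot and the scene stay as the last step left them, time stands still between calls to the robot, and variables do not carry over. Pictures are saved under pics/ and viewed, and the job is handed in when it is done.

Besides the shell and the picture viewer there is one more tool, called after "Emit:" as name(argument=value, ...), one argument or row to a line, values as JSON. servo_tool: Moves the arm, as the interface text tells. Its arguments: {"type":"object","properties":{"rows":{"type":"array","items":{"type":"object","properties":{"grip":{"type":"number"},"linear":{"type":"array","items":{"type":"number"}},"dr":{"type":"array","items":{"type":"number"}}}}},"grip_force":{"type":"number"}},"required":["rows"]}

```bash
mkdir -p pics
cat > h.py <<'E'
import numpy as np, cv2
from rig import bot
def cam(n):
    p=bot.camera_params(n); R=cv2.Rodrigues(np.array(p['rvec'],float))[0]; return np.array(p['mtx']),R,np.array(p['tvec'],float).reshape(3)
def cloud(n,d):
    K,R,t=cam(n); v,u=np.mgrid[0:420,0:560]
    c=np.stack([(u-K[0,2])/K[0,0]*d,(v-K[1,2])/K[1,1]*d,d],-1)
    w=(c-t)@R; w[d<=0]=np.nan; return w
def proj(n,P):
    K,R,t=cam(n); c=np.asarray(P)@R.T+t; return c[...,:2]/c[...,2:]*[K[0,0],K[1,1]]+K[:2,2]
E
python3 - <<'E'
from h import *
print(bot.read_state())
for n in('scene','top'):
    im,d=bot.get_image(n); cv2.imwrite(f'pics/{n}0.png',im); np.savez(f'{n}0.npz',im=im,d=d,w=cloud(n,d)); print(bot.camera_params(n))
E
```

```text
{'time': 0.0, 'joints': array([ 1.30902417e+00,  1.26350916e-01, -4.06002635e-02,  1.40538619e+00,
       -1.19024043e-05,  1.57076354e+00]), 'joint_velocities': array([ 0.00076816,  0.00064474, -0.00070754,  0.00260604,  0.00069998,
       -0.0013251 ]), 'tau': array([-1.24720045e-03, -4.35920084e+01,  3.52920628e+01,  1.75692304e-02,
        5.46765534e-05,  3.74458310e-06]), 'tool_pos': array([0.13577545, 0.50676364, 0.25554723]), 'ee_rot': array([-3.14005161e+00,  1.18518703e-05,  2.87985330e+00]), 'ft_force': array([ 0.05220987,  0.39343013, -0.41363147]), 'moment': array([ 0.02581141, -0.00110615,  0.01600735]), 'width': 1.0022151445064815}
{'mtx': array([[392.80848627,   0.        , 279.59342745],
       [  0.        , 392.80848627, 213.21683037],
       [  0.        ,   0.        ,   1.        ]]), 'rvec': array([ 1.54421916,  2.19148181, -0.69699851]), 'tvec': array([ 0.07844403, -0.34903669,  1.67026309])}
{'mtx': array([[423.7656526 ,   0.        , 267.76628109],
       [  0.        , 423.7656526 , 207.70403606],
       [  0.        ,   0.        ,   1.        ]]), 'rvec': array([ 2.18164122, -2.14102772,  0.13404927]), 'tvec': array([0.04959232, 0.49019176, 1.08633596])}
```

View pics/scene0.png

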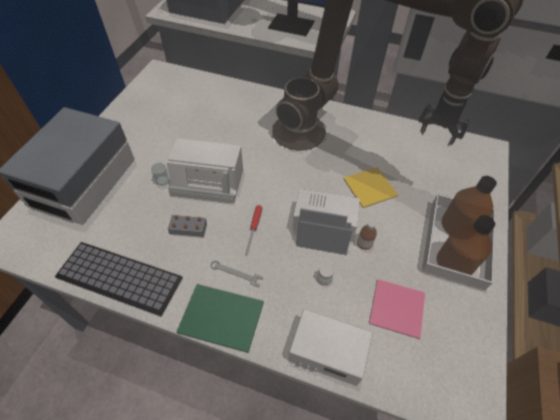

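View pics/top0.png

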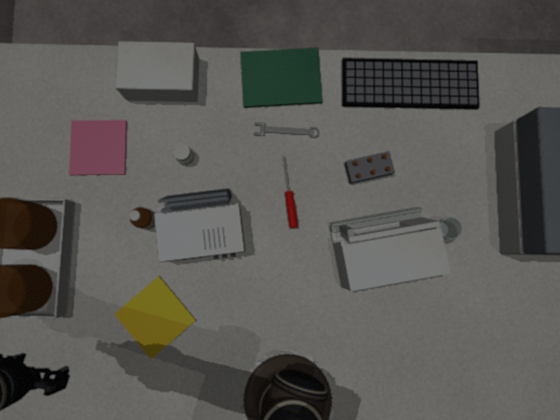

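The scene view shows the instrument with its grey stack at (327,225), the open module at (205,170), and the pink and yellow sheets at (398,308) and (371,187). In the top view the stack is at (195,198) and the module channel at (380,222). I'll enlarge both next.

Run:
```python
from h import *
for n,boxes in(('top',[(120,170,140,105),(315,170,160,120)]),('scene',[(270,170,130,97),(140,130,130,97)])):
    z=np.load(n+'0.npz'); im=z['im']
    for i,(x,y,w,h) in enumerate(boxes):
        c=cv2.resize(im[y:y+h,x:x+w],(780,780*h//w),interpolation=cv2.INTER_CUBIC); c=cv2.convertScaleAbs(c,alpha=1.6)
        cv2.imwrite(f'pics/{n}0c{i}.png',c)
z=np.load('top0.npz'); w=z['w']
for n,pts in (('top',[(195,198),(160,205),(230,193),(195,192),(195,205),(200,235),(380,214),(380,220),(380,228),(380,260),(332,230),(300,100)]),):
    for u,v in pts: print(u,v,w[v,u].round(4))
```

```text
195 198 [0.5008 0.2384 0.104 ]
160 205 [ 0.4951  0.3511 -0.0049]
230 193 [0.5264 0.1593 0.0291]
195 192 [0.529  0.2537 0.0184]
195 205 [0.4828 0.2369 0.1091]
200 235 [0.4106 0.2242 0.0943]
380 214 [ 0.4775 -0.2352  0.0353]
380 220 [ 0.4615 -0.2345  0.037 ]
380 228 [ 0.4405 -0.2339  0.0384]
380 260 [ 0.3577 -0.2077  0.1318]
332 230 [ 0.4337 -0.1106  0.0284]
300 100 [ 0.7918 -0.0246  0.0132]
```

View pics/top0c0.png

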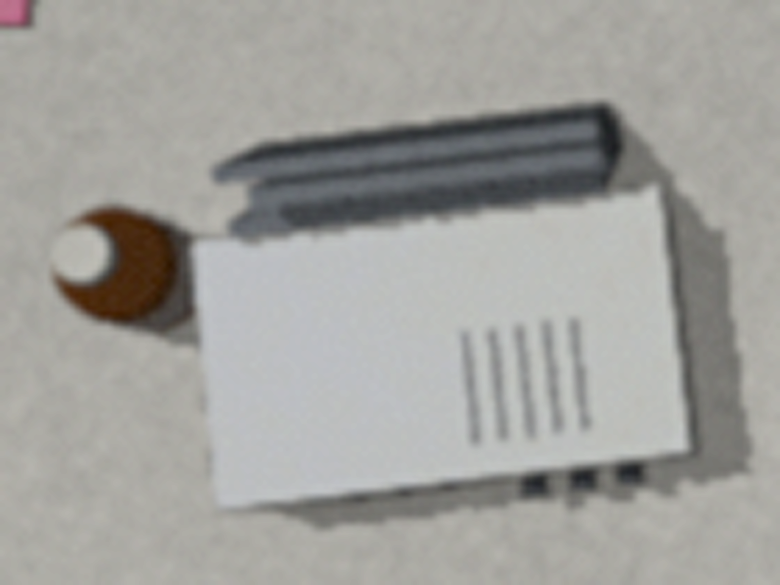

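View pics/top0c1.png

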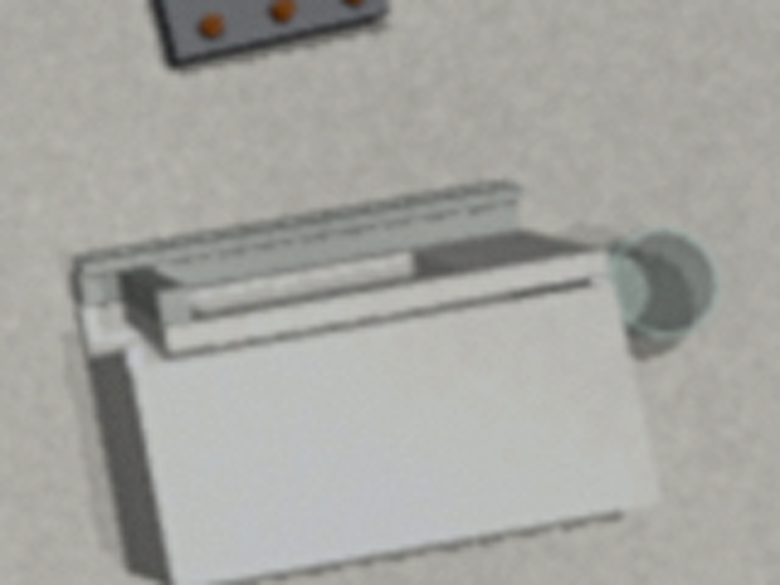

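View pics/scene0c0.png

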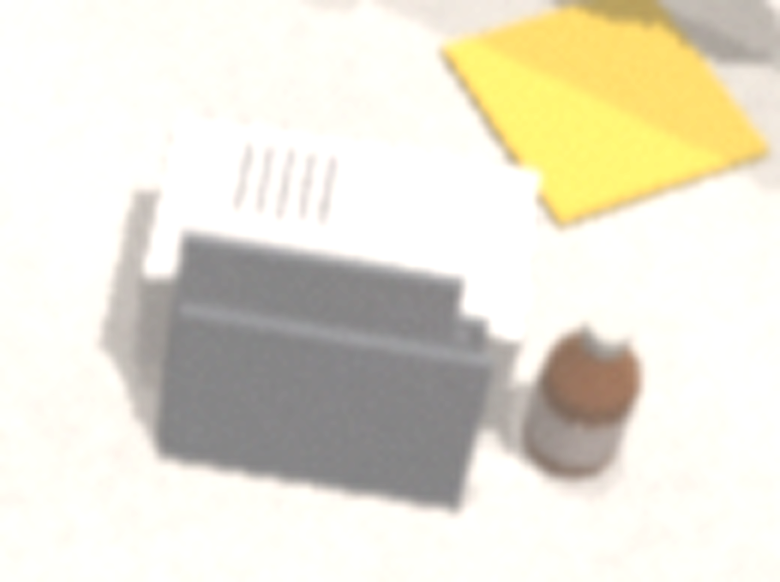

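View pics/scene0c1.png

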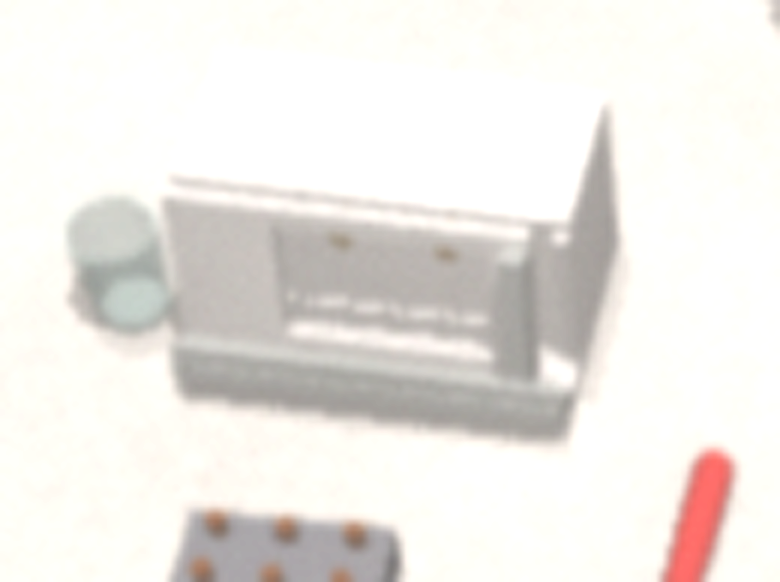

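Run:
```python
from h import *
for n in('top','scene'):
    z=np.load(n+'0.npz'); w=z['w'];im=z['im']
    m=(abs(w[...,2])<.03)
    g=w[m]; print(n,m.sum(),g[:,2].mean(),g[:,2].std())
    A=np.c_[g[:,:2],np.ones(len(g))]; print(np.linalg.lstsq(A,g[:,2],rcond=None)[0])
    # instrument top / module top
    for nm,b in(('instr',((.33,.50),(.1,.36),(.085,.105))),('mod',((.25,.46),(-.36,-.06),(.125,.145)))):
        mm=np.all([(w[...,i]>b[i][0])&(w[...,i]<b[i][1]) for i in range(3)],0)
        p=w[mm]; print(nm,mm.sum(),p.mean(0).round(4)); r=cv2.minAreaRect(p[:,:2].astype(np.float32)); print(r)
    # stack: cover above
    mm=(w[...,0]>.40)&(w[...,0]<.53)&(w[...,1]>.1)&(w[...,1]<.36)&(w[...,2]>.112)
    p=w[mm]; print('cover',mm.sum(),p.min(0),p.max(0))
    if len(p): print(cv2.minAreaRect(p[:,:2].astype(np.float32)))
```

```text
top 169739 0.0014343895428364426 0.005395934740668514
[ 0.00454109 -0.00061222 -0.00049293]
instr 4272 [0.4205 0.2293 0.0948]
((0.4334491789340973, 0.24065174162387848), (0.15187396109104156, 0.22916629910469055), 8.063532829284668)
mod 5173 [ 0.3684 -0.2402  0.1315]
((0.37800920009613037, -0.2413225769996643), (0.14287807047367096, 0.24106132984161377), 10.5210542678833)
cover 316 [0.4686858  0.15536941 0.11202899] [0.51592847 0.31353451 0.15356724]
((0.4942965805530548, 0.23604103922843933), (0.026505662128329277, 0.16106532514095306), 8.943085670471191)
scene 110452 0.0014654750876663932 0.007156880141248763
[ 0.00252917 -0.00035131  0.00044394]
instr 1403 [0.4117 0.2347 0.0948]
((0.4339546263217926, 0.23249895870685577), (0.15771839022636414, 0.21020038425922394), 7.800758361816406)
mod 1767 [ 0.3744 -0.2379  0.131 ]
((0.3760661482810974, -0.2393106371164322), (0.14590871334075928, 0.2422361522912979), 8.864032745361328)
cover 515 [0.47201148 0.15645612 0.11240077] [0.51237563 0.30618734 0.15152007]
((0.49343714118003845, 0.23211130499839783), (0.02265147678554058, 0.14960762858390808), 8.930508613586426)
```

```bash
cat >> h.py <<'E'
from scipy.spatial.transform import Rotation as Ro
def boardR(yaw,th): return (Ro.from_euler('z',yaw)*Ro.from_euler('y',-th)).as_matrix()
def toolR(B): return np.c_[B[:,1],B[:,0],-B[:,2]]
def st():
    s=bot.read_state(); return s,np.array(s['tool_pos']),Ro.from_euler('xyz',s['ee_rot']).as_matrix()
def delta(p,R,n=1):
    s,p0,R0=st(); d=(np.array(p)-p0)*1000; r=np.degrees(Ro.from_matrix(R@R0.T).as_rotvec())
    print('t',s['time'],'d',d.round(1),'dr',r.round(2),'| per row',n,(d/n).round(1),(r/n).round(2), 'F',np.round(s['ft_force'],1),'w',round(s['width'],3),'M',np.round(s['moment'],2))
E
python3 - <<'E'
from h import *
delta([.43,.235,.30],toolR(boardR(.145,.24)),9)
E
```

```text
t 0.1 d [ 294.2 -271.8   44.4] dr [  9.73 -10.94 -66.35] | per row 9 [ 32.7 -30.2   4.9] [ 1.08 -1.22 -7.37] F [ 0.2 -0.2  0.1] w 1.001 M [0.02 0.01 0.01]
```

Emit:
servo_tool(
  rows=[
    {"grip": 100, "linear": [32, -30, 10], "dr": [1.1, -1.2, -7.4]},
    {"grip": 100, "linear": [32, -30, 10], "dr": [1.1, -1.2, -7.4]},
    {"grip": 100, "linear": [32, -30, 5], "dr": [1.1, -1.2, -7.4]},
    {"grip": 100, "linear": [32, -30, 5], "dr": [1.1, -1.2, -7.4]},
    {"grip": 100, "linear": [32, -30, 5], "dr": [1.1, -1.2, -7.4]},
  ],
)

```text
time: 0.72
tool_pos: [0.2979, 0.3532, 0.288]
ee_rot: [3.009, 0.034, 2.216]
ft_force: [0.6, 0.6, -0.6]
width: 1.003
```

Run:
```python
from h import *
print(st()[0]['joints'])
delta([.43,.235,.30],toolR(boardR(.145,.24)),4)
```

```text
[ 0.90977591 -0.08536391 -0.19418601  1.34299271 -0.06760198  1.8293895 ]
t 0.725 d [ 132.1 -118.2   12. ] dr [  4.24  -4.98 -28.5 ] | per row 4 [ 33.  -29.6   3. ] [ 1.06 -1.25 -7.13] F [ 0.6  0.6 -0.6] w 1.003 M [-0.05  0.08 -0.02]
```

Emit:
servo_tool(
  rows=[
    {"grip": 100, "linear": [33, -30, 3], "dr": [1.1, -1.2, -7.1]},
    {"grip": 100, "linear": [33, -30, 3], "dr": [1.1, -1.2, -7.1]},
    {"grip": 100, "linear": [33, -30, 3], "dr": [1.1, -1.2, -7.1]},
    {"grip": 100, "linear": [33, -30, 3], "dr": [1.1, -1.2, -7.1]},
    {"grip": 100, "linear": [0, 0, 0], "dr": [0, 0, 0]},
  ],
)

```text
time: 1.35
tool_pos: [0.434, 0.2262, 0.2993]
ee_rot: [2.902, -0.005, 1.697]
ft_force: [-0.9, 0.3, -0.9]
width: 1.006
```

Run:
```python
from h import *
delta([.43,.235,.30],toolR(boardR(.145,.24)),4)
p=bot.camera_params('wrist'); print(p)
im,d=bot.get_image('wrist'); cv2.imwrite('pics/w1.png',im); np.savez('w1.npz',im=im,d=d,mtx=p['mtx'],rvec=p['rvec'],tvec=p['tvec'])
```

```text
t 1.35 d [-4.   8.8  0.7] dr [-0.29 -0.04  1.09] | per row 4 [-1.   2.2  0.2] [-0.07 -0.01  0.27] F [-0.9  0.3 -0.9] w 1.006 M [-0.03  0.26 -0.  ]
{'mtx': array([[325.1922621 ,   0.        , 282.87243694],
       [  0.        , 325.1922621 , 210.63558644],
       [  0.        ,   0.        ,   1.        ]]), 'rvec': array([-2.83011585, -0.12340919, -0.36874687]), 'tvec': array([-0.51673128,  0.14856385,  0.360074  ])}
```

View pics/w1.png

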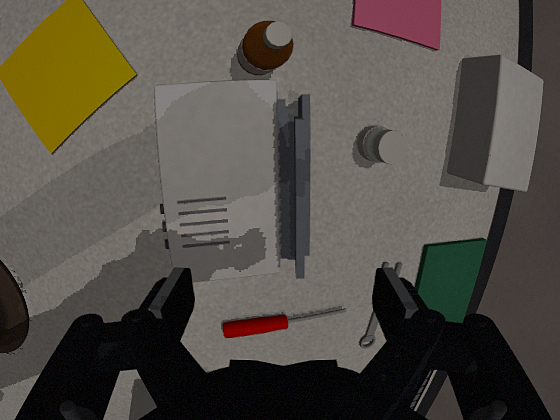

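Run:
```python
from h import *
im=np.load('w1.npz')['im']
c=cv2.resize(im[80:290,250:330],None,fx=2.8,fy=2.8,interpolation=cv2.INTER_CUBIC)
a=cv2.resize(im[85:135,262:322],None,fx=6,fy=6,interpolation=cv2.INTER_CUBIC)
b=cv2.resize(im[240:290,262:322],None,fx=6,fy=6,interpolation=cv2.INTER_CUBIC)
o=np.zeros((600,600,3),np.uint8); o[:588,:224]=c; o[:300,235:595]=a; o[300:600,235:595]=b
cv2.imwrite('pics/w1c.png',cv2.convertScaleAbs(o,alpha=2))
```

```text
(no output)
```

View pics/w1c.png

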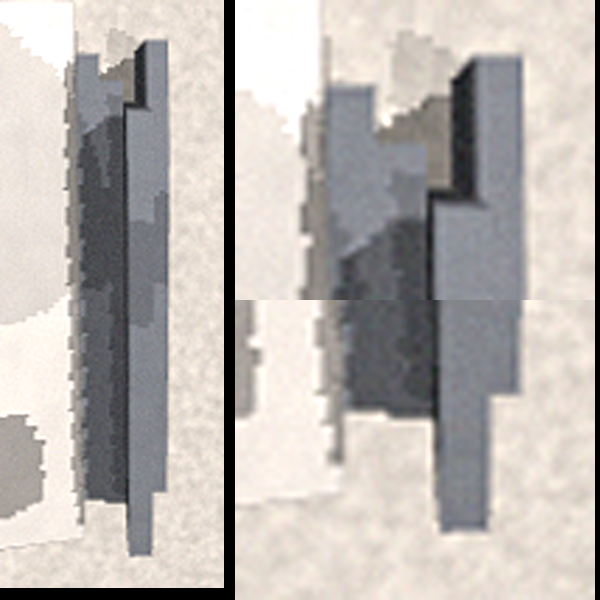

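The wrist view shows four boards. The instrument's right edge is at about column 278. Two short panels sit at columns 278-294, then the tall board with its bright top edge at columns 295-304, rows 119-278. The last short panel is in front, with its edge at columns 302-309. The tall grey board is the third of the four; its top is nearest the camera and hides the others, so it is the cover. The pink and yellow sheets lie flat elsewhere. Next I compute its corners.

```bash
cat >> h.py <<'E'
def wrays(f,uv):
    K=f['mtx'];R=cv2.Rodrigues(f['rvec'])[0];t=f['tvec'].reshape(3)
    q=(np.asarray(uv,float)-K[:2,2])/[K[0,0],K[1,1]]; r=np.linalg.norm(q,axis=1)
    c=np.c_[q/r[:,None]*np.sin(r)[:,None],np.cos(r)]
    return -R.T@t, c@R
def wproj(f,P):
    K=f['mtx'];R=cv2.Rodrigues(f['rvec'])[0];t=f['tvec'].reshape(3)
    c=np.atleast_2d(P)@R.T+t; rho=np.hypot(c[:,0],c[:,1]); th=np.arctan2(rho,c[:,2])
    return c[:,:2]/rho[:,None]*th[:,None]*K[0,0]+K[:2,2]
E
python3 - <<'E'
from h import *
f=np.load('w1.npz')
C,r=wrays(f,[(294.8,118.8),(304.2,119.5),(296.2,278.3),(304.2,278.3)])
print('cam',C)
for z in (.144,.1486,.153):
    P=C+r*((z-C[2])/r[:,2])[:,None]; print(z,P.round(4).tolist(),np.linalg.norm(P[0]-P[2]),np.linalg.norm(P[1]-P[3]),np.linalg.norm(P[0]-P[1]),'yaw',np.arctan2(-(P[0]-P[2])[0],(P[0]-P[2])[1]),np.arctan2(-(P[1]-P[3])[0],(P[1]-P[3])[1]),P.mean(0))
# instrument top
C,r=wrays(f,[(154,84.5),(276,80),(280,273),(173,283)])
P=C+r*((.095-C[2])/r[:,2])[:,None]; print(P.round(4))
E
```

```text
cam [0.39629034 0.30043917 0.41403622]
0.144 [[0.4732, 0.3044, 0.144], [0.4816, 0.3048, 0.144], [0.495, 0.1539, 0.144], [0.5034, 0.1538, 0.144]] 0.152023712731513 0.15262390913199517 0.008420619282628133 yaw 0.14412621507725099 0.14329273927294772 [0.48827582 0.22922066 0.144     ]
0.1486 [[0.4719, 0.3043, 0.1486], [0.4801, 0.3048, 0.1486], [0.4933, 0.1564, 0.1486], [0.5015, 0.1563, 0.1486]] 0.14943402649971957 0.15002399870341843 0.008277176122165995 yaw 0.14412621507725085 0.14329273927294783 [0.48670887 0.23043385 0.1486    ]
0.153 [[0.4706, 0.3042, 0.153], [0.4787, 0.3047, 0.153], [0.4917, 0.1588, 0.153], [0.4998, 0.1587, 0.153]] 0.14695693532148246 0.1475371278586928 0.008139969620854373 yaw 0.14412621507725112 0.143292739272948 [0.48521005 0.23159429 0.153     ]
[[0.3455 0.3262 0.095 ]
 [0.4631 0.3416 0.095 ]
 [0.4925 0.1344 0.095 ]
 [0.3724 0.1194 0.095 ]]
```

The corners check out: at the expected top height of 0.1486 the edge comes to 149.7 mm long and 8.3 mm thick, with yaw 0.144. It also stands 20 mm from the instrument face, which is what the third board should do. I move on to a pre-grasp above it.

```bash
cat > grasp.py <<'E'
from h import *
import sys
B=boardR(.1437,.24); top=np.array([.4867,.2304,.1486])
h=float(sys.argv[1]); delta(top+B[:,2]*h,toolR(B),int(sys.argv[2]))
E
python3 grasp.py 0.06 3; python3 grasp.py -.003 6
```

```text
t 1.4 d [ 39.4   1.4 -92.3] dr [-0.29 -0.09  0.89] | per row 3 [ 13.1   0.5 -30.8] [-0.1  -0.03  0.3 ] F [-0.7  0.2 -0.2] w 1.002 M [-0.04  0.22  0.01]
t 1.4 d [  54.3    3.6 -153.5] dr [-0.29 -0.09  0.89] | per row 6 [  9.    0.6 -25.6] [-0.05 -0.01  0.15] F [-0.7  0.2 -0.2] w 1.002 M [-0.04  0.22  0.01]
```

Emit:
servo_tool(
  rows=[
    {"grip": 50, "linear": [14, 1, -31], "dr": [-0.3, 0, 0.9]},
    {"grip": 50, "linear": [13, 0, -31], "dr": [0, 0, 0]},
    {"grip": 50, "linear": [13, 0, -31], "dr": [0, 0, 0]},
    {"grip": 50, "linear": [0, 0, 0], "dr": [0, 0, 0]},
  ],
  grip_force=50,
)

```text
time: 1.9
tool_pos: [0.4709, 0.2308, 0.2033]
ee_rot: [2.906, -0.001, 1.724]
ft_force: [1.2, -0.5, -0.2]
width: 0.499
```

```bash
python3 grasp.py 0.06 1; python3 grasp.py -.003 3
```

```text
t 1.9 d [ 1.7 -2.4  3.6] dr [ 0.   -0.24 -0.52] | per row 1 [ 1.7 -2.4  3.6] [ 0.   -0.24 -0.52] F [ 1.2 -0.5 -0.2] w 0.499 M [-0.05  0.21 -0.03]
t 1.9 d [ 16.5  -0.3 -57.6] dr [ 0.   -0.24 -0.52] | per row 3 [  5.5  -0.1 -19.2] [ 0.   -0.08 -0.17] F [ 1.2 -0.5 -0.2] w 0.499 M [-0.05  0.21 -0.03]
```

Emit:
servo_tool(
  rows=[
    {"grip": 50, "linear": [5.5, 0, -19], "dr": [0, -0.2, -0.5]},
    {"grip": 50, "linear": [5.5, 0, -19], "dr": [0, 0, 0]},
    {"grip": 50, "linear": [5, 0, -17], "dr": [0, 0, 0]},
    {"grip": 50, "linear": [0, 0, 0], "dr": [0, 0, 0]},
  ],
)

```text
time: 2.4
tool_pos: [0.4856, 0.2345, 0.1527]
ee_rot: [2.899, -0.002, 1.722]
ft_force: [0.2, -0.7, 0.1]
width: 0.505
```

```bash
python3 grasp.py -.003 1
python3 - <<'E'
from h import *
p=bot.camera_params('wrist')
im,d=bot.get_image('wrist'); cv2.imwrite('pics/w2.png',cv2.convertScaleAbs(im,alpha=1.8)); np.savez('w2.npz',im=im,d=d,mtx=p['mtx'],rvec=p['rvec'],tvec=p['tvec'])
E
```

```text
t 2.4 d [ 1.8 -4.  -7. ] dr [-0.15  0.13 -0.41] | per row 1 [ 1.8 -4.  -7. ] [-0.15  0.13 -0.41] F [ 0.2 -0.7  0.1] w 0.505 M [-0.04  0.26 -0.01]
```

View pics/w2.png

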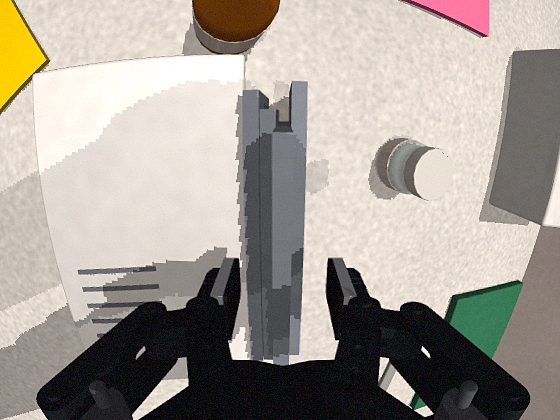

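The fingers straddle the stack's tall board at columns 262-302, with the pads at columns 240 and 327, so it is well centred. I make the last bit of descent and close.

Emit:
servo_tool(
  rows=[
    {"grip": 50, "linear": [1.8, -4, -7], "dr": [-0.1, 0.1, -0.4]},
    {"grip": 30, "linear": [0, 0, 0], "dr": [0, 0, 0]},
    {"grip": 15, "linear": [0, 0, 0], "dr": [0, 0, 0]},
    {"grip": 8, "linear": [0, 0, 0], "dr": [0, 0, 0]},
    {"grip": 0, "linear": [0, 0, 0], "dr": [0, 0, 0]},
  ],
)

```text
time: 3.08
tool_pos: [0.4881, 0.2314, 0.1494]
ee_rot: [2.897, -0.003, 1.715]
ft_force: [-0.8, -0.3, -1.4]
width: 0.082
```

Emit:
servo_tool(
  rows=[
    {"grip": 0, "linear": [0, 0, 0], "dr": [0, 0, 0]},
    {"grip": 0, "linear": [0, 0, 0], "dr": [0, 0, 0]},
  ],
)

```text
time: 3.32
tool_pos: [0.4881, 0.2315, 0.1495]
ee_rot: [2.897, -0.003, 1.715]
ft_force: [-1.0, -0.3, -0.2]
width: 0.083
```

```bash
python3 grasp.py -.003 1; python3 grasp.py .1 8
```

```text
t 3.325 d [-0.7 -1.  -3.8] dr [-0.2   0.26 -0.05] | per row 1 [-0.7 -1.  -3.8] [-0.2   0.26 -0.05] F [-1.  -0.3 -0.2] w 0.083 M [ 0.03  0.23 -0.  ]
t 3.325 d [-24.9  -4.5  96.3] dr [-0.2   0.26 -0.05] | per row 8 [-3.1 -0.6 12. ] [-0.02  0.03 -0.01] F [-1.  -0.3 -0.2] w 0.083 M [ 0.03  0.23 -0.  ]
```

Emit:
servo_tool(
  rows=[
    {"grip": 0, "linear": [-1, 0, 4], "dr": [0, 0, 0]},
    {"grip": 0, "linear": [-1.7, -0.2, 7], "dr": [0, 0, 0]},
    {"grip": 0, "linear": [-2.4, -0.3, 10], "dr": [0, 0, 0]},
    {"grip": 0, "linear": [-2.4, -0.3, 10], "dr": [0, 0, 0]},
    {"grip": 0, "linear": [0, 0, 0], "dr": [0, 0, 0]},
  ],
)

```text
time: 3.95
tool_pos: [0.4798, 0.2305, 0.1828]
ee_rot: [2.897, -0.003, 1.715]
ft_force: [0.2, 0.2, -2.3]
width: 0.081
```

```bash
python3 grasp.py .13 8;python3 - <<'E'
from h import *
p=bot.camera_params('wrist')
im,d=bot.get_image('wrist'); cv2.imwrite('pics/w3.png',cv2.convertScaleAbs(im,alpha=1.8))
im,d=bot.get_image('scene'); cv2.imwrite('pics/s3.png',cv2.resize(im[130:290,220:440],None,fx=3.6,fy=3.6,interpolation=cv2.INTER_CUBIC))
E
```

```text
t 3.95 d [-23.7  -4.5  92.1] dr [-0.19  0.25 -0.05] | per row 8 [-3.  -0.6 11.5] [-0.02  0.03 -0.01] F [ 0.2  0.2 -2.3] w 0.081 M [-0.09  0.35  0.05]
```

View pics/w3.png

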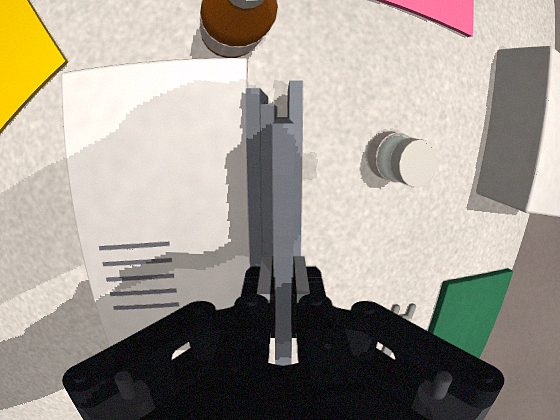

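View pics/s3.png

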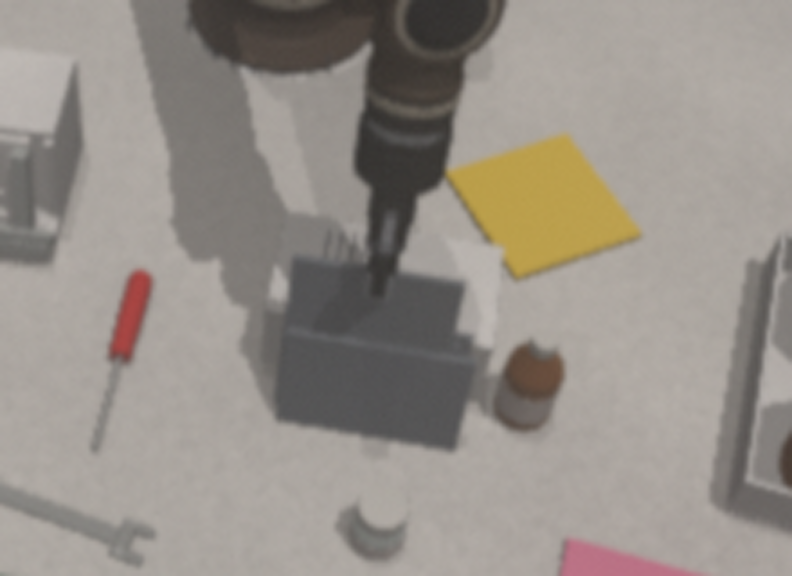

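The cover has risen about 34 mm in the jaws, and the front panel still leans where it was. I keep drawing along the board.

Emit:
servo_tool(
  rows=[
    {"grip": 0, "linear": [-2.4, -0.3, 10], "dr": [0, 0, 0]},
    {"grip": 0, "linear": [-3.3, -0.5, 13.5], "dr": [0, 0, 0]},
    {"grip": 0, "linear": [-3.3, -0.5, 13.5], "dr": [0, 0, 0]},
    {"grip": 0, "linear": [-3.3, -0.5, 13.5], "dr": [0, 0, 0]},
    {"grip": 0, "linear": [-3.3, -0.5, 13.5], "dr": [0, 0, 0]},
  ],
)

```text
time: 4.68
tool_pos: [0.4627, 0.2275, 0.2492]
ee_rot: [2.899, -0.002, 1.715]
ft_force: [-0.1, -0.4, -2.9]
width: 0.084
```

```bash
python3 grasp.py .13 4
```

```text
t 4.675 d [-6.6 -1.5 25.7] dr [-0.1   0.12 -0.02] | per row 4 [-1.6 -0.4  6.4] [-0.03  0.03 -0.01] F [-0.1 -0.4 -2.9] w 0.084 M [-0.04  0.29  0.02]
```

Emit:
servo_tool(
  rows=[
    {"grip": 0, "linear": [-2.4, -0.4, 10], "dr": [0, 0, 0]},
    {"grip": 0, "linear": [-2.4, -0.4, 10], "dr": [0, 0, 0]},
    {"grip": 0, "linear": [-2.4, -0.4, 10], "dr": [0, 0, 0]},
    {"grip": 0, "linear": [-3, -0.5, 13], "dr": [0, 0, 0]},
    {"grip": 0, "linear": [-3, -0.5, 16], "dr": [0, 0, 0]},
  ],
)

```text
time: 5.3
tool_pos: [0.4481, 0.2251, 0.3121]
ee_rot: [2.9, -0.002, 1.715]
ft_force: [-0.2, 0.0, -1.8]
width: 0.083
```

```bash
python3 grasp.py .16 4;python3 - <<'E'
from h import *
im,d=bot.get_image('scene'); cv2.imwrite('pics/s4.png',cv2.resize(im[110:290,200:440],None,fx=3.3,fy=3.3,interpolation=cv2.INTER_CUBIC))
E
```

```text
t 5.3 d [ 0.9 -0.1 -8.1] dr [-0.1   0.09 -0.04] | per row 4 [ 0.2 -0.  -2. ] [-0.03  0.02 -0.01] F [-0.2  0.  -1.8] w 0.083 M [-0.04  0.36 -0.03]
```

View pics/s4.png

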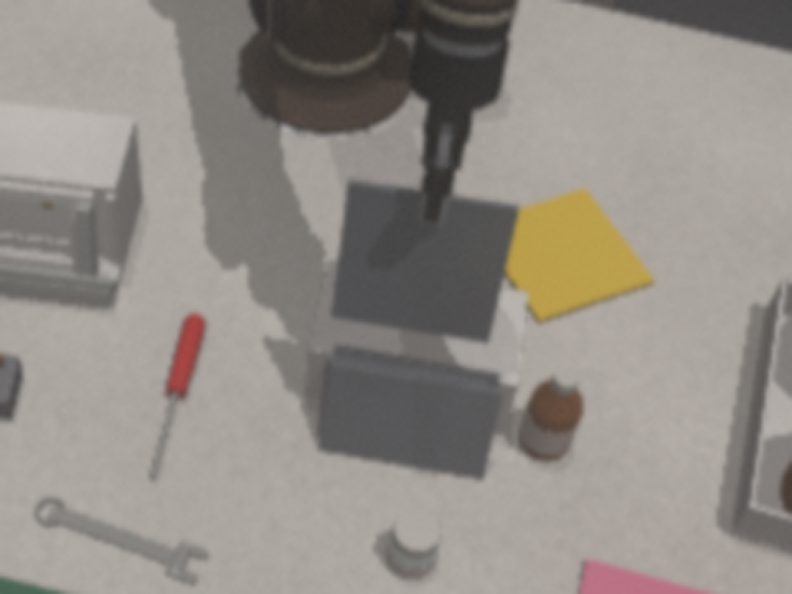

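The cover is free and the three short panels still lean where they were. Next I estimate the module's pose from the first pictures so I can set up a closer look.

Run:
```python
from h import *
K,R,t=cam('top'); C=-R.T@t; print('C',C)
def at(uv,z):
    uv=np.array(uv,float); r=np.c_[(uv-K[:2,2])/K[0,0],np.ones(len(uv))]@R; return C+r*((z-C[2])/r[:,2])[:,None]
f=lambda x,y:(315+x/4.875,170+y/4.875)
P=at([f(75,262),f(518,185)],.0465);print('lip',P,np.linalg.norm(P[0]-P[1]),np.arctan2(-(P[0]-P[1])[0],(P[0]-P[1])[1]))
P=at([f(168,350),f(610,272)],.135);print('top front',P,np.linalg.norm(P[0]-P[1]),np.arctan2(-(P[0]-P[1])[0],(P[0]-P[1])[1]))
```

```text
C [0.35569852 0.06198254 1.13688605]
lip [[ 0.44848167 -0.10357483  0.0465    ]
 [ 0.49406988 -0.33961805  0.0465    ]] 0.2404052579846176 0.19078595922698566
top front [[ 0.39906689 -0.13523588  0.135     ]
 [ 0.44099608 -0.35084001  0.135     ]] 0.21964334405849772 0.1920755711306175
```

```bash
cat > place.py <<'E'
from h import *
import sys,json
# fitted pose; tool TCP is TOPOFF above board foot along board z
m=json.load(open('mod.json'))
yaw=m['yaw']; ch=np.array(m['ch']); L=m['L']
B=boardR(yaw,.20)
def go(n,y,u,nrow,dth=0):
    """n out from frame (board centre), y along channel, u foot height over floor"""
    BB=boardR(yaw,.20+dth)
    foot=ch+B@np.array([n,y,u]); delta(foot+BB[:,2]*L+B[:,1]*m['yo'],toolR(BB),nrow)
if __name__=='__main__':
    a=[float(x) for x in sys.argv[1:]]; go(a[0]/1000,a[1]/1000,a[2]/1000,int(a[3]),a[4] if len(a)>4 else 0)
E
echo '{"yaw":0.19,"ch":[0.4506,-0.2256,0.030],"L":0.1528,"yo":0.001}' > mod.json
python3 place.py 60 0 130 10; python3 -c "
from h import *
print(st()[0]['joints'])"
```

```text
t 5.35 d [   4.4 -449.5    4.2] dr [-0.59  2.52  2.62] | per row 10 [  0.4 -44.9   0.4] [-0.06  0.25  0.26] F [-0.1  0.7 -0. ] w 0.084 M [-0.06  0.2   0.06]
[ 0.51107131 -0.09353808 -0.16123051  1.27274247 -0.08456085  1.92803787]
```

Emit:
servo_tool(
  rows=[
    {"grip": 0, "linear": [3, -15, 4], "dr": [0, 0, 0]},
    {"grip": 0, "linear": [3, -30, 4], "dr": [0, 0.5, 0.5]},
    {"grip": 0, "linear": [3, -40, 4], "dr": [0, 0.5, 0.5]},
    {"grip": 0, "linear": [2, -45, 3], "dr": [0, 0.5, 0.5]},
    {"grip": 0, "linear": [0, -45, 2], "dr": [0, 0.5, 0.5]},
  ],
)

```text
time: 5.98
tool_pos: [0.4594, 0.0449, 0.3326]
ee_rot: [2.931, -0.007, 1.757]
ft_force: [0.2, -0.3, -1.4]
width: 0.079
```

Emit:
servo_tool(
  rows=[
    {"grip": 0, "linear": [0, -45, 0], "dr": [-0.2, 0.3, 0.4]},
    {"grip": 0, "linear": [0, -45, 0], "dr": [-0.2, 0.2, 0.3]},
    {"grip": 0, "linear": [0, -45, 0], "dr": [0, 0, 0]},
    {"grip": 0, "linear": [0, -45, 0], "dr": [0, 0, 0]},
    {"grip": 0, "linear": [0, -35, 0], "dr": [0, 0, 0]},
  ],
)

```text
time: 6.6
tool_pos: [0.4564, -0.1823, 0.3329]
ee_rot: [2.941, 0.001, 1.765]
ft_force: [1.1, 0.1, -2.8]
width: 0.085
```

```bash
python3 place.py 60 0 130 1
```

```text
t 6.6 d [ -3.4 -41.8 -13.9] dr [ 0.07  0.05 -0.25] | per row 1 [ -3.4 -41.8 -13.9] [ 0.07  0.05 -0.25] F [ 1.1  0.1 -2.8] w 0.085 M [-0.02  0.23 -0.02]
```

Emit:
servo_tool(
  rows=[
    {"grip": 0, "linear": [-2, -25, -7], "dr": [0, 0, 0]},
    {"grip": 0, "linear": [-1, -15, -6], "dr": [0, 0, -0.2]},
    {"grip": 0, "linear": [0, 0, 0], "dr": [0, 0, 0]},
  ],
)

```text
time: 6.98
tool_pos: [0.4514, -0.2279, 0.3187]
ee_rot: [2.943, 0.001, 1.755]
ft_force: [0.2, 0.2, -1.4]
width: 0.079
```

```bash
python3 place.py 60 0 130 1;  python3 - <<'E'
from h import *
p=bot.camera_params('wrist')
im,d=bot.get_image('wrist'); cv2.imwrite('pics/w5.png',cv2.convertScaleAbs(im,alpha=1.6)); np.savez('w5.npz',im=im,d=d,mtx=p['mtx'],rvec=p['rvec'],tvec=p['tvec'])
print(p)
E
```

```text
t 6.975 d [1.6 3.8 0.4] dr [ 0.09 -0.05  0.32] | per row 1 [1.6 3.8 0.4] [ 0.09 -0.05  0.32] F [ 0.2  0.2 -1.4] w 0.079 M [ 0.    0.25 -0.01]
{'mtx': array([[325.1922621 ,   0.        , 282.87243694],
       [  0.        , 325.1922621 , 210.63558644],
       [  0.        ,   0.        ,   1.        ]]), 'rvec': array([-2.82675449, -0.21639766, -0.3232639 ]), 'tvec': array([-0.45735776, -0.32333869,  0.26435351])}
```

View pics/w5.png

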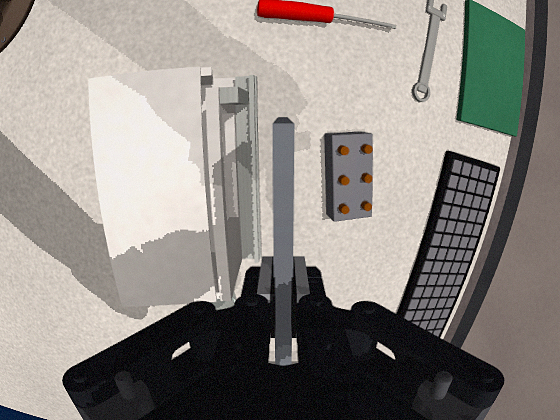

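The held cover appears edge-on at columns 274-294. To its left are the module's lip at columns 247-258 and the end stop near (232,95). I enlarge the channel.

Run:
```python
from h import *
im=np.load('w5.npz')['im']
def crop(x,y,w,h,s): return cv2.resize(im[y:y+h,x:x+w],None,fx=s,fy=s,interpolation=cv2.INTER_CUBIC)
cv2.imwrite('pics/w5a.png',cv2.convertScaleAbs(crop(192,60,76,72,8),alpha=1.5))
cv2.imwrite('pics/w5b.png',cv2.convertScaleAbs(crop(192,210,80,100,6),alpha=1.5))
```

```text
(no output)
```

View pics/w5a.png

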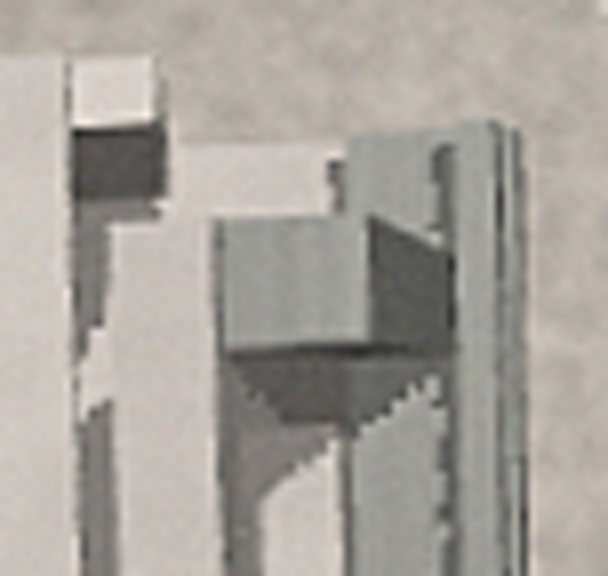

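View pics/w5b.png

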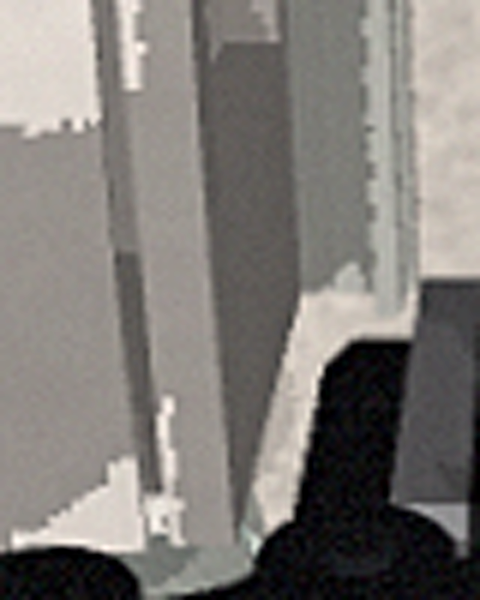

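```bash
cat > fit.py <<'E'
from h import *
from scipy.optimize import least_squares
f=np.load('w5.npz')
a=lambda x,y:(192+x/8,60+y/8); b=lambda x,y:(192+x/6,210+y/6)
pts=[((18,120,12),a(458,122)),((24,120,12),a(495,122)),((0,120,0),a(345,136)),((0,85,100),a(222,350)),((17,85,100),a(372,347)),((0,-120,0),b(303,292))]
lin=[((0,105),a(215,260)),((0,105),a(217,500)),((0,105),b(190,5)),((0,105),b(237,515)),((0,0),a(350,560)),((0,0),b(285,30)),((18,12),a(458,300)),((24,12),a(498,300)),((18,12),a(462,560))]
ys=np.linspace(-.12,.12,241)
def res(q,full=0):
    B=boardR(q[3],.20); ch=q[:3]; r=[]
    P=ch+np.array([p for p,_ in pts])/1000@B.T
    r=list((wproj(f,P)-np.array([u for _,u in pts])).ravel())
    for (n,u),uv in lin:
        Q=wproj(f,ch+np.c_[np.full(241,n/1000),ys,np.full(241,u/1000)]@B.T)
        d=Q-uv; i=np.argmin((d**2).sum(1)); T=Q[min(i+1,240)]-Q[max(i-1,0)]; T/=np.linalg.norm(T); r.append(d[i,0]*T[1]-d[i,1]*T[0])
    return np.array(r)
x0=[.4506,-.2256,.03,.19]
s=least_squares(res,x0,loss='soft_l1'); print(s.x.round(4)); r=res(s.x); print(r[:12].reshape(-1,2).round(1).tolist(),r[12:].round(1))
# z fixed
s2=least_squares(lambda q:res([q[0],q[1],.03,q[2]]),[.4506,-.2256,.19],loss='soft_l1'); print(s2.x.round(4)); r=res([s2.x[0],s2.x[1],.03,s2.x[2]]); print(r[:12].reshape(-1,2).round(1).tolist(),r[12:].round(1))
# board in hand: predicted foot/top corners in wrist image
s,p,R=st(); print('tcp',p)
E
python3 fit.py
python3 - <<'E'
from h import *
im=np.load('w5.npz')['im']
cv2.imwrite('pics/w5d.png',cv2.convertScaleAbs(cv2.resize(im[105:145,262:306],None,fx=10,fy=10,interpolation=cv2.INTER_CUBIC),alpha=2))
E
```

```text
[ 0.4516 -0.2266  0.0298  0.1931]
[[-0.5, 0.1], [-0.1, -0.1], [-0.1, -0.0], [0.3, 0.2], [-0.2, -0.3], [-0.2, 0.2]] [ 0.1 -0.5 -0.4  0.4 -0.5 -0.2  0.2  0.1  0. ]
[ 0.4516 -0.2266  0.1931]
[[-0.5, 0.1], [-0.0, -0.1], [-0.1, -0.0], [0.3, 0.2], [-0.2, -0.3], [-0.2, 0.3]] [ 0.1 -0.5 -0.4  0.4 -0.5 -0.2  0.2  0.1  0. ]
tcp [ 0.45152721 -0.2273035   0.31907675]
```

View pics/w5d.png

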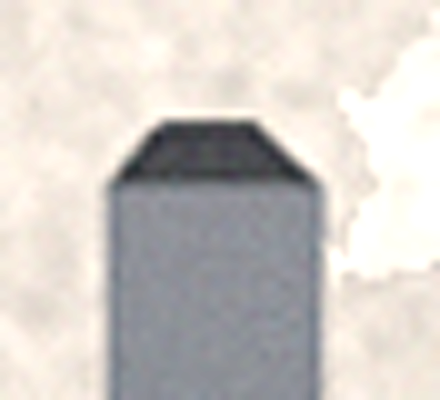

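Run:
```python
from h import *
im=np.load('w5.npz')['im']
cv2.imwrite('pics/w5e.png',cv2.convertScaleAbs(cv2.resize(im[325:375,255:315],None,fx=9,fy=9,interpolation=cv2.INTER_CUBIC),alpha=2))
```

```text
(no output)
```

View pics/w5e.png

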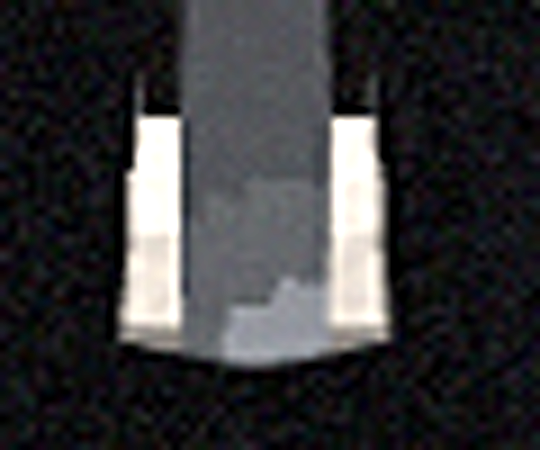

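```bash
cat > fitb.py <<'E'
from h import *
from scipy.optimize import least_squares
f=np.load('w5.npz')
# TCP at w5 capture (read just before)
p=np.array([.4514,-.2279,.3187]); R=Ro.from_euler('xyz',[2.943,.001,1.755]).as_matrix()
s,p2,R2=st(); p,R=p2,R2
B0=np.c_[R[:,1],R[:,0],-R[:,2]]
pts=[((-4,75,152),(273.1,123.4)),((4,75,152),(294.2,123.5)),((-4,75,0),(278.4,117.1)),((4,75,0),(287.7,117.1))]
lin=[(-4,(275.3,345)),(4,(291.7,345)),(-4,(255+185/9,326)),(4,(255+328/9,326))]
ys=np.linspace(-.075,.075,301)
def res(q):
    L,yo,no,roll,tilt=q
    B=B0@Ro.from_euler('xy',[roll,tilt]).as_matrix(); foot=p-B[:,2]*L-B[:,1]*yo+B0[:,0]*no
    r=list((wproj(f,foot+np.array([a for a,_ in pts])/1000@B.T)-np.array([u for _,u in pts])).ravel())
    for n,uv in lin:
        Q=wproj(f,foot+np.c_[np.full(301,n/1000),ys,np.full(301,.152)]@B.T); i=np.argmin(abs(Q[:,1]-uv[1])); r.append(Q[i,0]-uv[0])
    return np.array(r+[(L-.1528)/.002*.5,roll/.03*.3])
s=least_squares(res,[.1528,0.001,0,0,0]); print(s.x.round(4)); print(res(s.x).round(1))
E
python3 fitb.py
```

```text
[ 1.552e-01  1.400e-03  1.000e-04 -4.900e-03  1.000e-04]
[-0.5  0.1  0.1 -0.1 -0.2  0.   0.2  0.  -0.   0.3 -0.6  0.9  0.6 -0. ]
```

The module fit leaves sub-pixel residuals: channel point (0.4516, -0.2266, 0.0298), yaw 0.193. In the hand the board is straight, about 0.154 m from TCP to foot. Next I bring it above the channel.

```bash
echo '{"yaw":0.1931,"ch":[0.4516,-0.2266,0.0298],"L":0.154,"yo":0.0014}' > mod.json
python3 place.py 40 -5 125 1;  python3 place.py 10 -5 110 3
```

```text
t 7.025 d [-15.2  -5.9  -7.9] dr [ 0.1  -0.03  0.45] | per row 1 [-15.2  -5.9  -7.9] [ 0.1  -0.03  0.45] F [-0.3 -0.2 -3.2] w 0.079 M [-0.03  0.36  0.06]
t 7.025 d [-41.1 -11.  -28.6] dr [ 0.1  -0.03  0.45] | per row 3 [-13.7  -3.7  -9.5] [ 0.03 -0.01  0.15] F [-0.3 -0.2 -3.2] w 0.079 M [-0.03  0.36  0.06]
```

Emit:
servo_tool(
  rows=[
    {"grip": 0, "linear": [-14, -4, 0], "dr": [0.1, 0, 0.4]},
    {"grip": 0, "linear": [-14, -4, -8], "dr": [0, 0, 0]},
    {"grip": 0, "linear": [-12, -3, -8], "dr": [0, 0, 0]},
    {"grip": 0, "linear": [0, 0, 0], "dr": [0, 0, 0]},
  ],
)

```text
time: 7.52
tool_pos: [0.4084, -0.2366, 0.3028]
ee_rot: [2.941, 0.001, 1.767]
ft_force: [-0.3, -0.5, -2.1]
width: 0.083
```

```bash
python3 place.py 10 -5 110 1;  python3 place.py 10 -5 30 6
```

```text
t 7.525 d [  2.   -1.7 -12.3] dr [ 0.03  0.03 -0.17] | per row 1 [  2.   -1.7 -12.3] [ 0.03  0.03 -0.17] F [-0.3 -0.5 -2.1] w 0.083 M [-0.01  0.32  0.01]
t 7.525 d [ 17.6   1.3 -90.7] dr [ 0.03  0.03 -0.17] | per row 6 [  2.9   0.2 -15.1] [ 0.    0.   -0.03] F [-0.3 -0.5 -2.1] w 0.083 M [-0.01  0.32  0.01]
```

Emit:
servo_tool(
  rows=[
    {"grip": 0, "linear": [4, -1, -15], "dr": [0, 0, -0.1]},
    {"grip": 0, "linear": [3, 0, -15], "dr": [0, 0, 0]},
    {"grip": 0, "linear": [3, 0, -15], "dr": [0, 0, 0]},
    {"grip": 0, "linear": [3, 0, -15], "dr": [0, 0, 0]},
    {"grip": 0, "linear": [0, 0, 0], "dr": [0, 0, 0]},
  ],
)

```text
time: 8.15
tool_pos: [0.4225, -0.237, 0.2371]
ee_rot: [2.942, -0.001, 1.766]
ft_force: [-0.2, -0.1, -1.5]
width: 0.082
```

```bash
python3 place.py 10 -5 30 2;  python3 place.py 10 -5 15 2;python3 - <<'E'
from h import *
p=bot.camera_params('wrist')
im,d=bot.get_image('wrist'); cv2.imwrite('pics/w6.png',cv2.convertScaleAbs(cv2.resize(im[50:310,180:330],None,fx=2.3,fy=2.3),alpha=1.6)); np.savez('w6.npz',im=im,d=d,mtx=p['mtx'],rvec=p['rvec'],tvec=p['tvec'])
E
```

```text
t 8.15 d [  3.5   1.7 -24.9] dr [-0.05 -0.05 -0.12] | per row 2 [  1.8   0.8 -12.5] [-0.03 -0.03 -0.06] F [-0.2 -0.1 -1.5] w 0.082 M [-0.05  0.3  -0.01]
t 8.15 d [  6.4   2.3 -39.6] dr [-0.05 -0.05 -0.12] | per row 2 [  3.2   1.1 -19.8] [-0.03 -0.03 -0.06] F [-0.2 -0.1 -1.5] w 0.082 M [-0.05  0.3  -0.01]
```

View pics/w6.png

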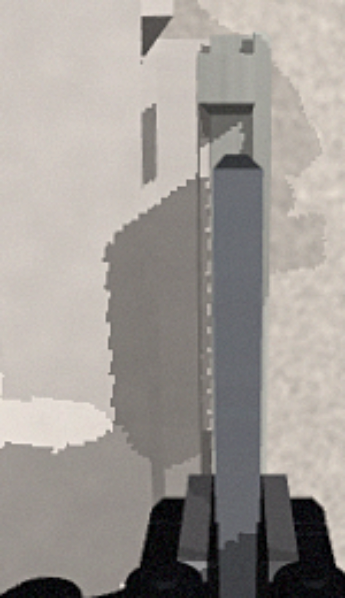

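Looking along the board, its foot lies inside the channel and clear of the frame: crop columns 218-258, against 198-255 for the end stop. It is short of the stop at crop row 105. I keep lowering.

Emit:
servo_tool(
  rows=[
    {"grip": 0, "linear": [2.2, 1, -11], "dr": [0, 0, -0.1]},
    {"grip": 0, "linear": [2.2, 0.5, -11], "dr": [0, 0, 0]},
    {"grip": 0, "linear": [2, 0.5, -9], "dr": [0, 0, 0]},
    {"grip": 0, "linear": [0, 0, 0], "dr": [0, 0, 0]},
  ],
)

```text
time: 8.7
tool_pos: [0.4299, -0.2353, 0.2056]
ee_rot: [2.94, 0.001, 1.764]
ft_force: [0.2, -0.2, -2.2]
width: 0.082
```

```bash
python3 place.py 10 -5 15 1;  python3 place.py 10 -5 5 2; python3 place.py 10 -5 0 2
```

```text
t 8.7 d [-0.9  0.6 -8.2] dr [ 0.03  0.08 -0.01] | per row 1 [-0.9  0.6 -8.2] [ 0.03  0.08 -0.01] F [ 0.2 -0.2 -2.2] w 0.082 M [0.02 0.37 0.04]
t 8.7 d [  1.   1. -18.] dr [ 0.03  0.08 -0.01] | per row 2 [ 0.5  0.5 -9. ] [ 0.02  0.04 -0.  ] F [ 0.2 -0.2 -2.2] w 0.082 M [0.02 0.37 0.04]
t 8.7 d [  2.    1.1 -22.9] dr [ 0.03  0.08 -0.01] | per row 2 [  1.    0.6 -11.5] [ 0.02  0.04 -0.  ] F [ 0.2 -0.2 -2.2] w 0.082 M [0.02 0.37 0.04]
```

Emit:
servo_tool(
  rows=[
    {"grip": 0, "linear": [-2.5, 0.3, -2], "dr": [0, 0, 0]},
    {"grip": 0, "linear": [1, 0.3, -7], "dr": [0, 0, 0]},
    {"grip": 0, "linear": [0, 0, 0], "dr": [0, 0, 0]},
  ],
)

```text
time: 9.07
tool_pos: [0.4284, -0.2348, 0.1965]
ee_rot: [2.94, 0.001, 1.764]
ft_force: [0.2, 0.1, -2.0]
width: 0.082
```

```bash
python3 place.py 10 -5 8 1; python3 place.py 10 -5 2 2
```

```text
t 9.075 d [ 1.9  0.4 -6. ] dr [ 0.06  0.12 -0.  ] | per row 1 [ 1.9  0.4 -6. ] [ 0.06  0.12 -0.  ] F [ 0.2  0.1 -2. ] w 0.082 M [-0.01  0.3   0.03]
t 9.075 d [  3.1   0.6 -11.8] dr [ 0.06  0.12 -0.  ] | per row 2 [ 1.5  0.3 -5.9] [ 0.03  0.06 -0.  ] F [ 0.2  0.1 -2. ] w 0.082 M [-0.01  0.3   0.03]
```

Emit:
servo_tool(
  rows=[
    {"grip": 0, "linear": [1.5, 0.3, -4], "dr": [0, 0.1, 0]},
    {"grip": 0, "linear": [1, 0.2, -4], "dr": [0, 0, 0]},
    {"grip": 0, "linear": [0.6, 0, -3], "dr": [0, 0, 0]},
    {"grip": 0, "linear": [0, 0, 0], "dr": [0, 0, 0]},
  ],
)

```text
time: 9.57
tool_pos: [0.4319, -0.2343, 0.185]
ee_rot: [2.941, 0.001, 1.764]
ft_force: [0.7, -0.2, -3.0]
width: 0.08
```

```bash
python3 place.py 10 -5 0 1; python3 place.py 4 -5 0 2
```

```text
t 9.575 d [-0.   0.2 -2.2] dr [ 0.07  0.03 -0.  ] | per row 1 [-0.   0.2 -2.2] [ 0.07  0.03 -0.  ] F [ 0.7 -0.2 -3. ] w 0.08 M [-0.09  0.32  0.02]
t 9.575 d [-5.8 -0.9 -3.4] dr [ 0.07  0.03 -0.  ] | per row 2 [-2.9 -0.5 -1.7] [ 0.03  0.02 -0.  ] F [ 0.7 -0.2 -3. ] w 0.08 M [-0.09  0.32  0.02]
```

Emit:
servo_tool(
  rows=[
    {"grip": 0, "linear": [0, 0, -1.5], "dr": [0, 0, 0]},
    {"grip": 0, "linear": [0, 0, -1], "dr": [0, 0, 0]},
  ],
)

```text
time: 9.82
tool_pos: [0.432, -0.2344, 0.1825]
ee_rot: [2.941, 0.002, 1.764]
ft_force: [0.6, -0.2, -1.8]
width: 0.079
```

Emit:
servo_tool(
  rows=[
    {"grip": 0, "linear": [0, 0, -1], "dr": [0, 0, 0]},
    {"grip": 0, "linear": [0, 0, 0], "dr": [0, 0, 0]},
  ],
)

```text
time: 10.07
tool_pos: [0.4322, -0.2347, 0.1823]
ee_rot: [2.94, 0.003, 1.764]
ft_force: [-0.4, 0.3, -0.9]
width: 0.088
```

```bash
python3 place.py 10 -5 0 1; python3 place.py 4 -5 0 2
```

```text
t 10.075 d [-0.4  0.6  0.4] dr [0.13 0.11 0.  ] | per row 1 [-0.4  0.6  0.4] [0.13 0.11 0.  ] F [-0.4  0.3 -0.9] w 0.088 M [0.25 0.44 0.11]
t 10.075 d [-6.1 -0.6 -0.8] dr [0.13 0.11 0.  ] | per row 2 [-3.1 -0.3 -0.4] [0.06 0.06 0.  ] F [-0.4  0.3 -0.9] w 0.088 M [0.25 0.44 0.11]
```

Emit:
servo_tool(
  rows=[
    {"grip": 0, "linear": [-1.5, -0.3, -0.3], "dr": [0, 0, 0]},
    {"grip": 0, "linear": [-1.5, -0.3, -0.3], "dr": [0, 0, 0]},
    {"grip": 0, "linear": [-1.5, -0.3, -0.3], "dr": [0, 0, 0]},
  ],
)

```text
time: 10.45
tool_pos: [0.428, -0.2355, 0.1815]
ee_rot: [2.939, 0.002, 1.764]
ft_force: [0.4, -0.8, -0.8]
width: 0.08
```

```bash
python3 place.py 4 -5 0 1
```

```text
t 10.45 d [-1.9  0.3 -0. ] dr [ 0.1   0.19 -0.01] | per row 1 [-1.9  0.3 -0. ] [ 0.1   0.19 -0.01] F [ 0.4 -0.8 -0.8] w 0.08 M [ 0.11  0.12 -0.09]
```

Emit:
servo_tool(
  rows=[
    {"grip": 0, "linear": [-1, -0.2, -0.2], "dr": [0, 0, 0]},
    {"grip": 0, "linear": [-0.8, -0.2, -0.2], "dr": [0, 0, 0]},
  ],
)

```text
time: 10.7
tool_pos: [0.4261, -0.2359, 0.1811]
ee_rot: [2.939, 0.002, 1.764]
ft_force: [1.3, -0.5, -1.5]
width: 0.083
```

```bash
python3 place.py 4 -5 0 1
```

```text
t 10.7 d [0.1 0.7 0.4] dr [0.09 0.2  0.  ] | per row 1 [0.1 0.7 0.4] [0.09 0.2  0.  ] F [ 1.3 -0.5 -1.5] w 0.083 M [ 0.11  0.09 -0.04]
```

Emit:
servo_tool(
  rows=[
    {"grip": 0, "linear": [-0.7, -0.1, -0.1], "dr": [0, 0.1, 0]},
    {"grip": 0, "linear": [-0.4, -0.1, -0.1], "dr": [0, 0, 0]},
  ],
)

```text
time: 10.95
tool_pos: [0.4255, -0.2361, 0.181]
ee_rot: [2.939, 0.002, 1.764]
ft_force: [3.3, 1.9, -1.8]
width: 0.084
```

```bash
python3 place.py 4 -5 0 1; python3 place.py 4 8 0 4;  python3 - <<'E'
from h import *
p=bot.camera_params('wrist')
im,d=bot.get_image('wrist'); cv2.imwrite('pics/w7.png',cv2.convertScaleAbs(cv2.resize(im[50:180,210:310],None,fx=6,fy=4.5,interpolation=cv2.INTER_CUBIC),alpha=1.6)); np.savez('w7.npz',im=im,d=d,mtx=p['mtx'],rvec=p['rvec'],tvec=p['tvec'])
E
```

```text
t 10.95 d [0.6 0.8 0.5] dr [ 0.07  0.17 -0.02] | per row 1 [0.6 0.8 0.5] [ 0.07  0.17 -0.02] F [ 3.3  1.9 -1.8] w 0.084 M [ 0.23 -0.44 -0.06]
t 10.95 d [-1.9 13.6  0.5] dr [ 0.07  0.17 -0.02] | per row 4 [-0.5  3.4  0.1] [ 0.02  0.04 -0.01] F [ 3.3  1.9 -1.8] w 0.084 M [ 0.23 -0.44 -0.06]
```

View pics/w7.png

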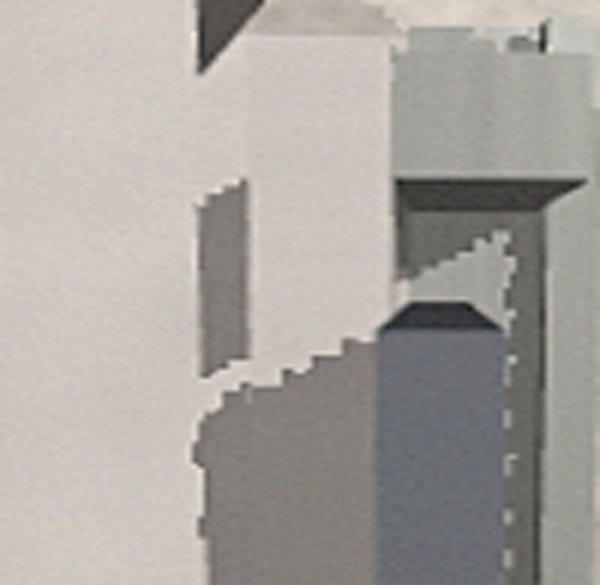

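The board's back now bears on the frame at about 3 N. Its foot is in the channel, roughly 16 mm short of the stop face (crop row 303 against 208). I slide it along +y.

Emit:
servo_tool(
  rows=[
    {"grip": 0, "linear": [-0.3, 3, 0], "dr": [0, 0, 0]},
    {"grip": 0, "linear": [-0.7, 3.5, 0], "dr": [0, 0, 0]},
    {"grip": 0, "linear": [-0.7, 3.5, 0], "dr": [0, 0, 0]},
  ],
)

```text
time: 11.38
tool_pos: [0.4236, -0.2265, 0.1814]
ee_rot: [2.94, 0.004, 1.763]
ft_force: [1.9, -1.4, -1.3]
width: 0.082
```

```bash
python3 place.py 4 8 0 1; python3 place.py 4 10 0 4
```

```text
t 11.375 d [0.  4.  0.2] dr [0.2  0.15 0.03] | per row 1 [0.  4.  0.2] [0.2  0.15 0.03] F [ 1.9 -1.4 -1.3] w 0.082 M [-0.26 -0.18 -0.06]
t 11.375 d [-0.4  6.   0.2] dr [0.2  0.15 0.03] | per row 4 [-0.1  1.5  0. ] [0.05 0.04 0.01] F [ 1.9 -1.4 -1.3] w 0.082 M [-0.26 -0.18 -0.06]
```

Emit:
servo_tool(
  rows=[
    {"grip": 0, "linear": [-0.4, 2, 0], "dr": [0, 0, 0]},
    {"grip": 0, "linear": [-0.3, 1.5, 0], "dr": [0, 0, 0]},
  ],
)

```text
time: 11.62
tool_pos: [0.4228, -0.2225, 0.1813]
ee_rot: [2.94, 0.004, 1.764]
ft_force: [0.9, -0.9, -1.4]
width: 0.082
```

Emit:
servo_tool(
  rows=[
    {"grip": 0, "linear": [-0.2, 1, 0], "dr": [0, 0, 0]},
    {"grip": 0, "linear": [-0.2, 1, 0], "dr": [0, 0, 0]},
  ],
)

```text
time: 11.88
tool_pos: [0.4224, -0.2203, 0.1813]
ee_rot: [2.94, 0.004, 1.764]
ft_force: [0.9, -2.5, -0.9]
width: 0.081
```

```bash
python3 place.py 4 10 0 4;python3 - <<'E'
from h import *
p=bot.camera_params('wrist')
im,d=bot.get_image('wrist'); cv2.imwrite('pics/w8.png',cv2.convertScaleAbs(cv2.resize(im[50:180,210:310],None,fx=6,fy=4.5,interpolation=cv2.INTER_CUBIC),alpha=1.6))
E
```

```text
t 11.875 d [ 0.8 -0.2  0.2] dr [0.21 0.16 0.01] | per row 4 [ 0.2 -0.1  0.1] [0.05 0.04 0.  ] F [ 0.9 -2.5 -0.9] w 0.081 M [-0.41 -0.11 -0.1 ]
```

View pics/w8.png

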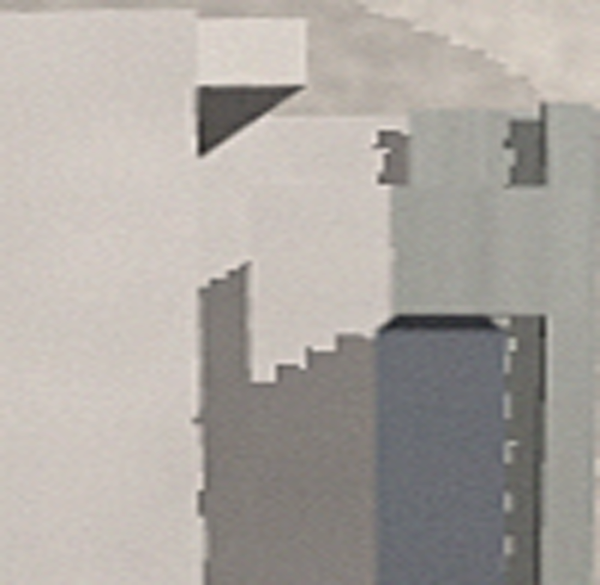

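The board's side edge is at the stop in this view, with crop rows 315-328 abutting. I press a little further and watch the y force.

Emit:
servo_tool(
  rows=[
    {"grip": 0, "linear": [-0.2, 0.8, 0], "dr": [0, 0, 0]},
  ],
)

```text
time: 12.05
tool_pos: [0.4223, -0.22, 0.1815]
ee_rot: [2.94, 0.005, 1.763]
ft_force: [1.8, -4.6, -1.8]
width: 0.082
```

Emit:
servo_tool(
  rows=[
    {"grip": 0, "linear": [-0.2, 0.8, 0], "dr": [0, 0, 0]},
  ],
)

```text
time: 12.18
tool_pos: [0.4223, -0.2199, 0.1816]
ee_rot: [2.94, 0.007, 1.763]
ft_force: [1.0, -6.0, -1.6]
width: 0.08
```

```bash
python3 place.py 4 10 0 4
```

```text
t 12.175 d [ 1.  -0.7 -0.1] dr [0.39 0.18 0.06] | per row 4 [ 0.2 -0.2 -0. ] [0.1  0.04 0.01] F [ 1.  -6.  -1.6] w 0.08 M [-1.19 -0.14 -0.25]
```

The y position has stalled and the y force is 6 N, so it is in contact. I hold the press for a while and square it slightly.

Emit:
servo_tool(
  rows=[
    {"grip": 0, "linear": [-0.2, 0.7, -0.2], "dr": [0.3, 0.1, 0]},
    {"grip": 0, "linear": [-0.2, 0.7, -0.2], "dr": [0.2, 0, 0]},
    {"grip": 0, "linear": [-0.2, 0.6, -0.2], "dr": [0.2, 0, 0]},
    {"grip": 0, "linear": [-0.2, 0.6, 0], "dr": [0.1, 0, 0]},
  ],
)

```text
time: 12.68
tool_pos: [0.4223, -0.22, 0.1815]
ee_rot: [2.939, -0.0, 1.762]
ft_force: [3.0, -5.3, -3.8]
width: 0.08
```

```bash
python3 place.py 4 10 0 4
```

```text
t 12.675 d [ 1.  -0.5  0. ] dr [-0.04  0.13  0.13] | per row 4 [ 0.2 -0.1  0. ] [-0.01  0.03  0.03] F [ 3.  -5.3 -3.8] w 0.08 M [-1.36 -0.3  -0.16]
```

Emit:
servo_tool(
  rows=[
    {"grip": 0, "linear": [0, 0.5, -0.7], "dr": [0, 0, 0]},
    {"grip": 0, "linear": [0, 0.5, -0.7], "dr": [0, 0, 0]},
  ],
)

```text
time: 12.92
tool_pos: [0.4226, -0.2201, 0.1811]
ee_rot: [2.939, 0.003, 1.761]
ft_force: [-1.4, -5.1, 5.7]
width: 0.084
```

Emit:
servo_tool(
  rows=[
    {"grip": 0, "linear": [0, 0.6, -0.6], "dr": [0, 0, 0]},
    {"grip": 0, "linear": [0, 0.5, -0.5], "dr": [0, 0, 0]},
  ],
)

```text
time: 13.18
tool_pos: [0.4226, -0.2201, 0.1812]
ee_rot: [2.939, 0.006, 1.76]
ft_force: [-0.8, -5.9, 3.0]
width: 0.081
```

```bash
python3 place.py 4 10 0 4
```

```text
t 13.175 d [ 0.6 -0.5  0.3] dr [0.3  0.23 0.22] | per row 4 [ 0.2 -0.1  0.1] [0.07 0.06 0.05] F [-0.8 -5.9  3. ] w 0.081 M [-1.05  0.34 -0.07]
```

The foot bears on the floor (Fz positive, z stalled) and the edge on the stop at 6 N. One more hold, pressing back to the frame, then I open slowly.

Emit:
servo_tool(
  rows=[
    {"grip": 0, "linear": [-0.6, 0.5, -0.3], "dr": [0.2, 0.1, 0.1]},
    {"grip": 0, "linear": [-0.5, 0.5, -0.3], "dr": [0.1, 0.1, 0.1]},
    {"grip": 0, "linear": [-0.3, 0.5, -0.2], "dr": [0.1, 0, 0]},
    {"grip": 0, "linear": [-0.2, 0.5, -0.2], "dr": [0, 0, 0]},
  ],
)

```text
time: 13.68
tool_pos: [0.4225, -0.2201, 0.1812]
ee_rot: [2.938, 0.004, 1.762]
ft_force: [1.0, -6.2, 1.3]
width: 0.083
```

```bash
python3 place.py 4 10 0 4
```

```text
t 13.675 d [ 0.7 -0.5  0.3] dr [0.16 0.22 0.09] | per row 4 [ 0.2 -0.1  0.1] [0.04 0.06 0.02] F [ 1.  -6.2  1.3] w 0.083 M [-1.18  0.07 -0.25]
```

Emit:
servo_tool(
  rows=[
    {"grip": 0, "linear": [-0.1, 0.2, 0], "dr": [0, 0, 0]},
    {"grip": 12, "linear": [0, 0, 0], "dr": [0, 0, 0]},
    {"grip": 16, "linear": [0, 0, 0], "dr": [0, 0, 0]},
    {"grip": 25, "linear": [0, 0, 0], "dr": [0, 0, 0]},
    {"grip": 32, "linear": [0, 0, 0], "dr": [0, 0, 0]},
  ],
  grip_force=20,
)

```text
time: 14.3
tool_pos: [0.4214, -0.2176, 0.1801]
ee_rot: [2.939, -0.002, 1.763]
ft_force: [0.5, -0.0, 0.8]
width: 0.322
```

```bash
python3 place.py 4 10 0 4;python3 - <<'E'
from h import *
p=bot.camera_params('wrist')
im,d=bot.get_image('wrist'); cv2.imwrite('pics/w9.png',cv2.convertScaleAbs(cv2.resize(im[50:350,160:410],None,fx=2,fy=2,interpolation=cv2.INTER_CUBIC),alpha=1.6))
E
```

```text
t 14.3 d [ 1.8 -2.9  1.5] dr [-0.14  0.11  0.03] | per row 4 [ 0.5 -0.7  0.4] [-0.04  0.03  0.01] F [ 0.5 -0.   0.8] w 0.322 M [-0.08  0.2   0.01]
```

View pics/w9.png

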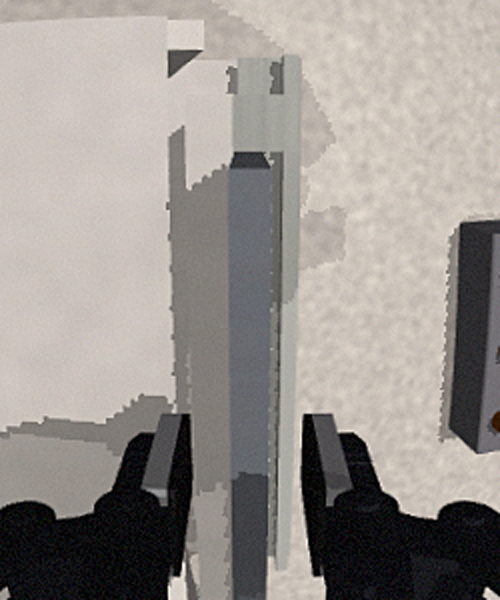

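The jaws are clear on both sides, and the cover stands with its side edge at the stop (crop row 152). I retreat up along the board.

Emit:
servo_tool(
  rows=[
    {"grip": 32, "linear": [-2, -0.4, 10], "dr": [0, 0, 0]},
    {"grip": 32, "linear": [-4, -0.8, 20], "dr": [0, 0, 0]},
    {"grip": 32, "linear": [-6, -1.2, 30], "dr": [0, 0, 0]},
    {"grip": 32, "linear": [-8, -1.5, 40], "dr": [0, 0, 0]},
    {"grip": 32, "linear": [0, 0, 30], "dr": [0, 0, 0]},
  ],
)

```text
time: 14.98
tool_pos: [0.399, -0.2205, 0.3141]
ee_rot: [2.941, -0.005, 1.764]
ft_force: [0.2, -0.9, 0.8]
width: 0.317
```

Run:
```python
from h import *
p=bot.camera_params('wrist')
im,d=bot.get_image('wrist'); np.savez('w10.npz',im=im,d=d,mtx=p['mtx'],rvec=p['rvec'],tvec=p['tvec'])
cv2.imwrite('pics/w10.png',cv2.convertScaleAbs(cv2.resize(im[50:350,160:410],None,fx=2,fy=2,interpolation=cv2.INTER_CUBIC),alpha=1.6))
im,d=bot.get_image('scene'); cv2.imwrite('pics/s10.png',cv2.convertScaleAbs(cv2.resize(im[110:290,130:420],None,fx=2.75,fy=2.75,interpolation=cv2.INTER_CUBIC),alpha=1.3))
# predicted corners
import json
m=json.load(open('mod.json'));B=boardR(m['yaw'],.2);f=np.load('w10.npz')
for q in [(0,85,152),(8,85,152),(0,-65,152),(8,-65,152),(0,85,0),(8,85,0)]: print(q,wproj(f,np.array(m['ch'])+B@(np.array(q)/1000)).round(1))
```

```text
(0, 85, 152) [[273.4 124.1]]
(8, 85, 152) [[283.8 124.1]]
(0, -65, 152) [[275.2 293.9]]
(8, -65, 152) [[283.9 293.9]]
(0, 85, 0) [[276.8 119.6]]
(8, 85, 0) [[283.3 119.5]]
```

View pics/w10.png

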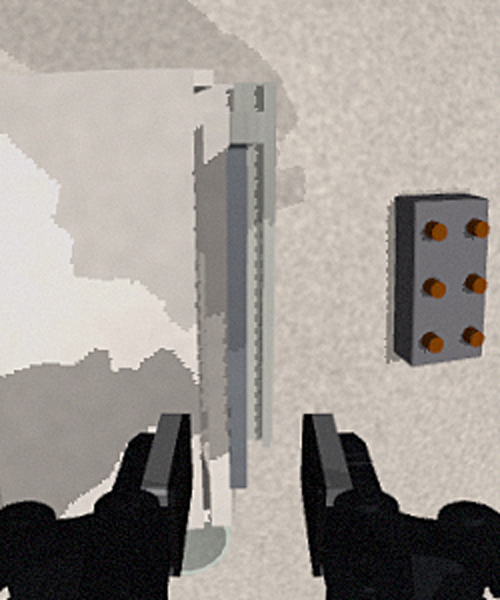

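View pics/s10.png

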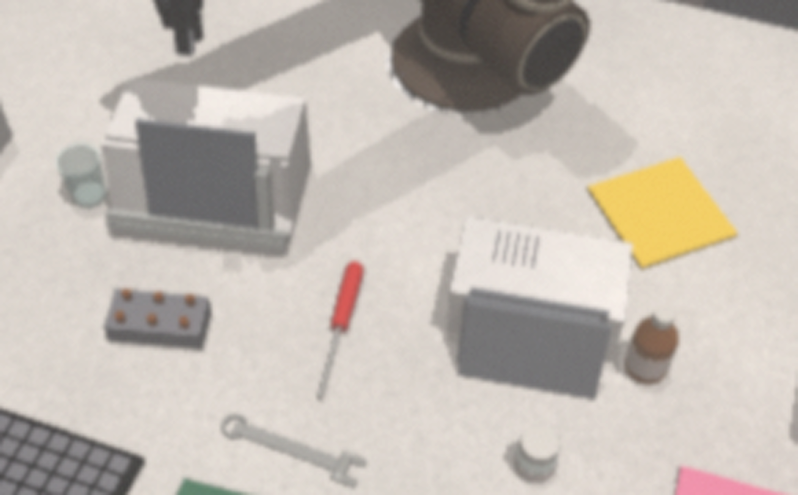

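Run:
```python
from h import *
im=np.load('w10.npz')['im']
cv2.imwrite('pics/w10c.png',cv2.convertScaleAbs(cv2.resize(im[85:145,255:305],None,fx=10,fy=10,interpolation=cv2.INTER_CUBIC),alpha=2))
```

```text
(no output)
```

View pics/w10c.png

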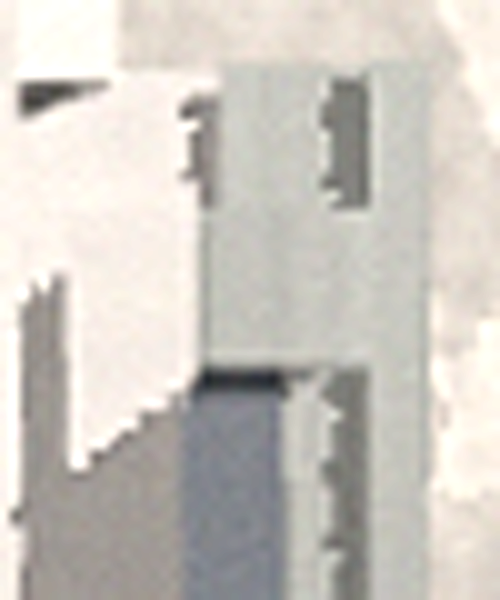

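The cover abuts the stop with no visible gap. It is flush with the frame, its corners fall within about 1 px of the fitted pose, and nothing else has moved. I hand in.

Run:
```python
from h import *
print(bot.job_done(), bot.read_state()['time'])
```

```text
the job is handed in; nothing more can be done
the job is handed in; nothing more can be done
```

The cover is on the module and the job is handed in, at about 15 s of the 48 s allowed. I drew it out as the third board of the stack and lowered it into the channel behind the lip. I then laid it back on the frame and slid it along to the end stop.

- **Set-down:** The edge pressed on the stop at about 5–6 N for over a second. The foot was bearing on the channel floor before I opened the jaws.
- **Cover position:** The last wrist view has the corners I could read within about 1 px (under 1 mm) of the computed fitted pose, with no gap visible at the stop.
- **Bench:** The last scene view shows the three short panels still leaning on the instrument and the other objects in view where they were. The arm was clear of everything.
- **Forces:** The highest wrist force I read was about 8 N.
- **Small disagreements:** While pressing, the board turned about 0.3–0.4° in its plane, and I squared it before release. The two estimates of the foot's distance below the tool differed by about 2 mm, so I went by contact force for the set-down.

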